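# Seat a printer feed roller in its V-blocks and clamp it

## Task

Set the printer feed roller up for its run-out check: take it from the grey rack and lower it gently, still in hand, into the two V-blocks of the fixture, gear end on the clamp side and clear of the brass stop, until both steel journals bear in the Vs. Slide it along the Vs until its plain end bears lightly on the stop, then let it go so that it settles centred in both Vs against the stop. Only then push the red toggle-clamp handle over and right down so that the clamp locks on the journal, and leave everything else on the bench alone.

Things in the scene. Friction and masses are not known exactly. Their poses are not given: they have to be found in the camera images.
- roller_center (a point): Middle of the printer feed roller (0.2 to 0.33 kg), on its axis; local y runs along the axis to the gear. Black rubber 26 mm thick, 92 mm long about this point: grip here, across the axis (balances within 3 mm of here). Steel journals 12 mm thick out to 98 mm each way; white gear 30 mm thick from y = 98 to 108 mm; plain flat end at y = -98 mm. In the rack the axis is 40 mm above the bench.
- rack: Grey plastic rack, fixed, 96 x 214 mm, floor 6 mm thick; origin on the bench under its middle. The roller lies along its y in open slots (16 mm wide, 34 mm above the bench, cheeks up to 46 mm) of two uprights 12 mm thick at y = +-72 mm, up to 8 mm endways of the middle. The space beside the rubber is free.
- fixture: Run-out fixture, fixed: aluminium plate 12 mm thick. Origin at bench level under the seated roller's axis, half-way between the Vs. y: along the Vs to the clamp and gear side; x: level, to the clamp's pivot and handle. Seated, the roller's axis is at x = 0, z = 44.5 mm, its middle between y = -6 and +6 mm as the stop is set; at y = +12 mm it clears stop and V-blocks at every setting.
- vee_stop: Steel V-block on the stop side, at fixture y = -72 mm, same axes; origin at the middle of its underside, on the plate. 44 mm in x, 16 mm along y, 36 mm tall; 90 degree V along y, 24 mm wide at the top, 12 mm deep. Rigid: press with a few N only.
- vee_clamp: The same V-block on the clamp side, at fixture y = +72 mm; the clamp's pad comes down on the journal above it.
- stop: End stop: dark post at fixture y = -130 mm, same axes, origin at the middle of its underside, on the plate. A rod in it, in line with the seated roller, carries a 14 mm square brass anvil facing +y. The rod's reach is set anew every time and is not measured: the anvil's face is 26 to 38 mm from the origin along +y. Rigid: find it by feel; over 12 N is too much.
- clamp_arm (a joint): Arm of the toggle clamp, rad: 0 open as at the start (standing up to 105 mm high at fixture x = 25 to 55 mm, y = 72 mm), about 1.19 locked down. The red handle moves it through a link; past its dead centre the clamp stays locked, its sprung pad pressing the journal with about 6 N.
- handle_grip (a point): Middle of the red round handle grip (16 x 50 mm), 56 mm from the handle's pin, in the plane fixture y = 72 mm. Open: upright, pin at x = 62, z = 56, top at z = 136 mm. Pushed towards +x with a few N (shut fingers, from the roller's side, then from above) it swings down about the pin, which drifts to x = 45, z = 68, until it lies along +x, 8 degrees below level, on its stop: locked.
- flux_bottle: Small bottle with a red cap, 36 x 85 mm; leave it alone. Origin under it.
- solder_spool: Spool of solder, 52 x 46 mm; leave it alone. Origin under it.
- tip_can: Small brass jar, 48 x 50 mm; leave it alone. Origin under it.
- screwdriver: Orange screwdriver, 170 mm, lying; leave it alone. Origin under it.
- esd_brush: Black brush, 150 mm, lying; leave it alone. Origin under it.
- heat_sink: Finned aluminium heat sink, 40 x 40 x 22 mm; leave it alone. Origin under it.
- bush: Brass bush, 18 x 8 mm, in a corner of the rack; leave it alone. Origin under it.
Mind the look-alikes: they are no part of the job. There is more than one size of the part that bears roller_center; the job needs the largest.

How it is judged:
By the outcome, as a careful person would: the job done as asked, in the order asked, and still so for the second after the job is handed in, with the robot touching nothing.
It also fails if it takes over 72 s, if anything falls off the work surface, if the arm or the gripper's body presses on something with over 40 N, if the wrist force passes 120 N, or if a joint passes its speed limit or range.

## Robot

A 7-joint arm with a two-finger parallel gripper is mounted at the origin on the work surface. World frame = base frame: x ahead of the robot, y to its left, z up, the work surface at z = 0. Lengths are in m, angles in rad, forces in N, time in s.
With the tool pointing down it reaches from about 0.425 to 0.95 m from the base axis. Payload 4.7 kg.
Tool frame: the origin (TCP) lies on the centre line of the jaws, within the pads' length; the fingertips stand robot.nose_length ahead of it and the grasp point (between the pads) lies 8 mm behind it (robot.nose_length is the distance from the TCP to the fingertips, in m); z points along the fingers, y is the line along which they close (so a half turn about z gives the same grasp; the last joint's range is limited). The gripper opens to 85 mm and grips with 20 to 120 N. Pads are 22 mm wide; open, the fingers measure 114 mm over their backs; the gripper's body (76 mm by 85 mm) begins 54 mm behind the grasp point. The pads swing forward as they close: fully open they stand 13 mm farther back than shut.
Start: joints at [-1.135, 0.469, -0.049, 1.532, 0.024, 1.141, -0.082], TCP at [0.303, 0.603, 0.207] pointing down, gripper open.
Joint ranges: [-2.59, 2.59], [-0.33, 1.99], [-1.39, 1.29], [0.1, 2.45], [-1.04, 4.18], [0.21, 1.99], [-2.66, 2.66]. Speed limits (rad/s): [2.57, 2.57, 3.14, 3.14, 3.14, 3.14, 3.14].

## Interface

Orientations are given as [roll, pitch, yaw] about the fixed x, y, z axes, in that order (R = Rz(yaw) Ry(pitch) Rx(roll)).
In Python, from plant import robot gives the robot as it stands. Calls block until the motion is done:
- robot.goto(position, orientation): joint-space move of the TCP to a pose.
- robot.move_straight(position, vel=0.15, attitude=None, contact_N=None): straight line of the TCP; attitude=None keeps the orientation; vel is the mean speed in m/s. With contact_N (N) it stops when the force on the tool has changed by that much, and returns True; else False.
- robot.move_joints(angles): joint-space move.
- robot.grip(opening, strength=None): opening from 0.0 (shut) to 1.0 (fully open); strength is the grip in N (None keeps the last); returns when the fingers have stopped.
- robot.sleep(seconds).
- robot.inverse_kinematics(position, orientation): joint angles nearest the present ones, or None.
- robot.sense(): the state.
- robot.grab_frame(name): name is "scene" or "top"; returns a dict with "image" (384x512x3 uint8, red, green, blue), "range_z" (384x512 float32, m along the optical axis (not along the pixel's ray), 0 where there is no reading), "fx", "fy", "cx", "cy" (pixels), "R" (3x3) and "t" (3): a world point X has camera coordinates R X + t. Camera axes: x right, y down, z forward; pixel columns grow to the right and rows downward; lengths in m; the calibration is good to about 2 mm. A picture is of the moment at which its call begins.
A pose or a line that the arm cannot do raises robot.IKError and nothing moves.
- robot.close_job(): hands the job in; it is judged then, once.
The state is a dict: "t": time; "joint_pos": joint angles; "joint_velocities": joint speeds; "effort": joint torques, N m; "tcp_pos": TCP position; "tcp_rot": TCP orientation; "wrist_force": force on the tool from outside, world axes, zero at the start; "torque": the same for the moment, N m; "opening": opening from 0.0 (shut) to 1.0 (fully open); "gripper_force": force on a finger pad.
Only numpy, scipy, OpenCV 4.12 (cv2) and the standard library are available. Lean on these libraries where they do the work, as an engineer would, in place of code of your own. Each camera call takes 0.05 s, during which the arm holds its last target. There are 200 camera calls.

## Working session

There is one attempt and no reset: what is moved stays moved. The work goes in short steps, each a Python script; the robot and the scene stay as the last script left them, time stands still between calls to the robot, and variables do not carry over. Pictures are saved under pics/ and viewed, at most 10 in all, crops included, and the job is handed in when it is done.

```bash
ls; mkdir -p pics
cat > h.py <<'E'
import numpy as np, cv2
from plant import robot
def snap(n):
    f=robot.grab_frame(n); np.savez(f'{n}.npz',**f); return f
def world(f,u,v,z=None):
    K=(f['fx'],f['fy'],f['cx'],f['cy']); R=f['R'];t=f['t']
    r=np.array([(u-K[2])/K[0],(v-K[3])/K[1],1.])
    if z is None:
        d=f['range_z'][int(round(v)),int(round(u))]; return R.T@(r*d-t)
    o=-R.T@t; w=R.T@r; return o+w*(z-o[2])/w[2]
def proj(f,X):
    c=f['R']@np.asarray(X)+f['t']; return f['fx']*c[0]/c[2]+f['cx'],f['fy']*c[1]/c[2]+f['cy']
E
python3 - <<'E'
from h import *
for n in('top','scene'):
    f=snap(n); cv2.imwrite(f'pics/{n}0.png',cv2.resize(f['image'][:,:,::-1],(800,600),interpolation=cv2.INTER_CUBIC)); print(n,f['fx'],-f['R'].T@f['t'],f['R'])
s=robot.sense(); print(s,robot.nose_length)
E
```

```text
pics
top 396.2483046255868 [0.39844333 0.0807245  1.24660088] [[-0.01672317 -0.99982088  0.0088628 ]
 [-0.99234711  0.01551227 -0.12250134]
 [ 0.12234192 -0.01084358 -0.99242877]]
scene 459.67374751424296 [1.21692467 1.13582348 0.92517785] [[-0.83178007  0.55474651 -0.01995553]
 [ 0.31992023  0.44968616 -0.8339265 ]
 [-0.45364408 -0.70002762 -0.55151462]]
{'t': 0.1, 'joint_pos': array([-1.13487748,  0.46937474, -0.04862833,  1.53355776,  0.02411032,
        1.14100607, -0.08228128]), 'joint_velocities': array([-0.00159246, -0.00287642,  0.0008273 , -0.00385717, -0.00035279,
       -0.00160565, -0.00034457]), 'effort': array([ 1.15216768e-03, -5.11515284e+01, -4.65877459e-02, -2.38391250e+01,
        1.08644160e-02,  4.37890791e-03, -1.13549217e-05]), 'tcp_pos': array([0.30229727, 0.6028954 , 0.20606418]), 'tcp_rot': array([-3.13983367e+00,  5.51593798e-05,  2.67685531e+00]), 'wrist_force': array([ 0.41000459,  0.30351117, -0.37016951]), 'torque': array([-0.07219313,  0.01084536, -0.03055636]), 'gripper_force': 0.0, 'opening': 0.9989466669452827} 0.011
```

View pics/top0.png

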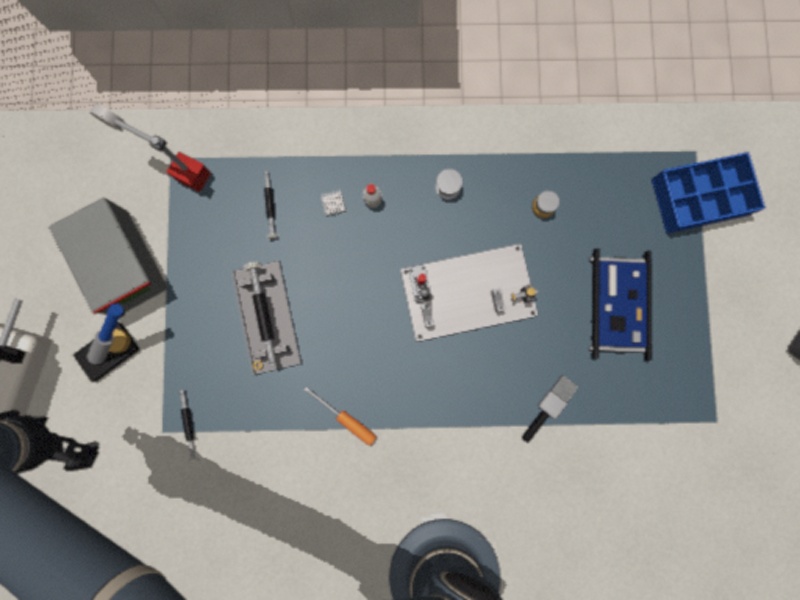

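View pics/scene0.png

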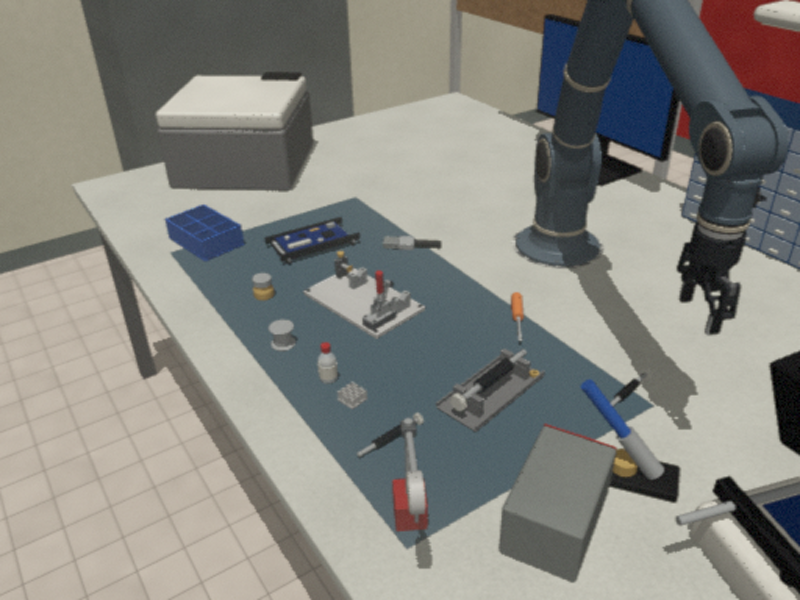

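The top view shows the rack at about (267,318), with the roller's gear at its far end (252,266). The fixture plate is at about (470,292), with the clamp on its left (red handle at 422,280) and the stop on its right (525,295). The small rollers at (270,205) and (187,420) are decoys. Next I'll take enlarged crops.

Run:
```python
from h import *
f=dict(np.load('top.npz'))
im=f['image'][:,:,::-1]
a=cv2.resize(im[160:245,145:197],None,fx=7,fy=7,interpolation=cv2.INTER_CUBIC)
b=cv2.resize(im[150:222,250:352],None,fx=7.8,fy=7.8,interpolation=cv2.INTER_CUBIC)
cv2.imwrite('pics/a.png',a);cv2.imwrite('pics/b.png',b);print(a.shape,b.shape)
```

```text
(595, 364, 3) (562, 796, 3)
```

View pics/a.png

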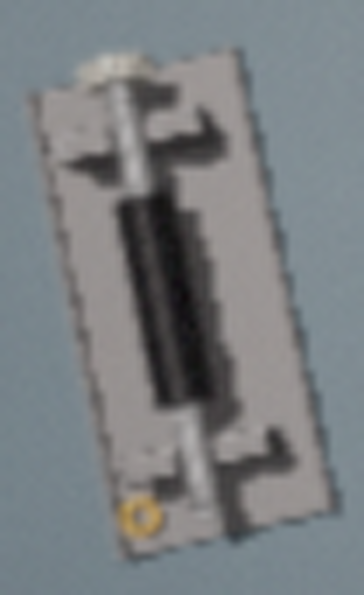

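View pics/b.png

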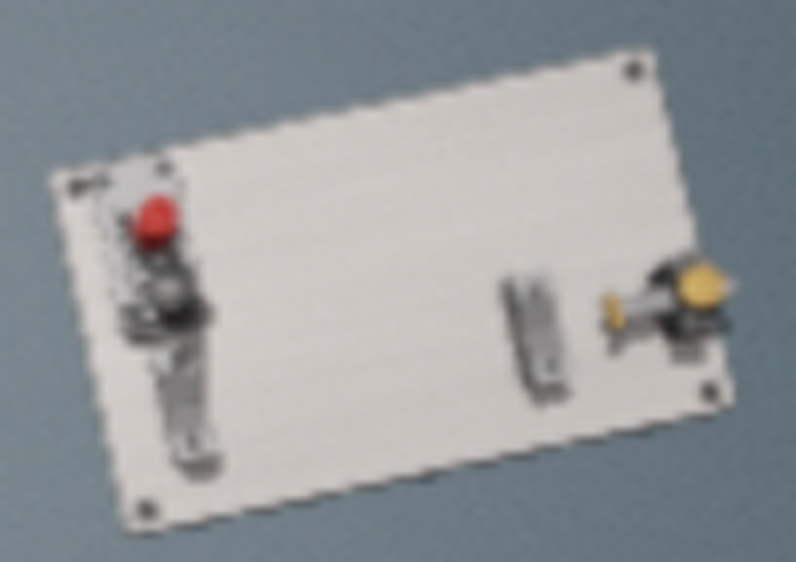

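Crop a shows the rubber's corners at (118,203), (172,190), (215,397) and (158,408), with the gear at the top. Crop b shows the V-blocks near (537,338) and (187,410), the anvil at (612,312) and the handle at (157,220). I'll get finer positions from the depth data.

Run:
```python
from h import *
for n in('top','scene'):
    f=dict(np.load(n+'.npz'))
    v,u=np.mgrid[0:384,0:512]; d=f['range_z']
    r=np.stack([(u-f['cx'])/f['fx'],(v-f['cy'])/f['fy'],np.ones_like(d)],-1)*d[...,None]
    P=(r-f['t'])@f['R']; np.save(n+'P.npy',P)
    dk=(f['image'].max(-1)<60)
    if n=='top':
        w=lambda x,y,z:world(f,(x+.5)/7-.5+145,(y+.5)/7-.5+160,z)
        g=lambda x,y,z:world(f,(x+.5)/7.8-.5+250,(y+.5)/7.8-.5+150,z)
        print('rubber',[w(*c,.042)for c in((118,203),(172,190),(215,397),(158,408))])
        print('gear',w(115,68,.05),'plainend',w(205,505,.042))
        print('rack corners',[w(*c,.006)for c in((32,95),(238,50),(338,510),(128,557))])
        print('vs',g(537,338,.048),'vc',g(187,410,.048),'anvil',g(612,312,.05),'handle',g(157,215,.136))
        print('plate',[g(*c,.012)for c in((55,178),(650,52),(732,405),(128,533))])
    # local clouds
    for nm,lo,hi,z0,z1 in(('rack',(.40,.32),(.65,.50),.03,.06),('fix',(.40,-.05),(.65,.23),.03,.15)):
        m=((P[...,0]>lo[0])&(P[...,0]<hi[0])&(P[...,1]>lo[1])&(P[...,1]<hi[1])&(P[...,2]>z0)&(P[...,2]<z1))
        print(n,nm,m.sum())
    b=(P[...,0]>.3)&(P[...,0]<.75)&(P[...,1]>-.1)&(P[...,1]<.5)&(abs(P[...,2])<.03); print('bench z',np.median(P[b][:,2]))
```

```text
rubber [array([0.54466745, 0.36618607, 0.042     ]), array([0.55001605, 0.34273686, 0.042     ]), array([0.4594526 , 0.32317086, 0.042     ]), array([0.45510365, 0.34772892, 0.042     ])]
gear [0.60300753 0.36639114 0.05      ] plainend [0.41307638 0.32704394 0.042     ]
rack corners [array([0.59874923, 0.41410917, 0.006     ]), array([0.6179383 , 0.32146265, 0.006     ]), array([0.41032877, 0.2754971 , 0.006     ]), array([0.39121482, 0.36818575, 0.006     ])]
vs [ 0.52318653 -0.1124545   0.048     ] vc [0.49718888 0.02484345 0.048     ] anvil [ 0.53271591 -0.14180064  0.05      ] handle [0.56110993 0.03834157 0.136     ]
plate [array([0.59501828, 0.0745456 , 0.012     ]), array([ 0.64319885, -0.1684077 ,  0.012     ]), array([ 0.49866805, -0.19567242,  0.012     ]), array([0.45137869, 0.0477309 , 0.012     ])]
top rack 572
top fix 296
bench z 0.00014641630613719238
scene rack 572
scene fix 375
bench z -0.0005926035077802524
```

Run:
```python
from h import *
a=np.radians(11.0); O=np.array([.5115,-.0440]); ex=np.array([np.cos(a),np.sin(a)]); ey=np.array([-ex[1],ex[0]])
for n in('top','scene'):
    P=np.load(n+'P.npy').reshape(-1,3); q=P[:,:2]-O; L=np.c_[q@ex,q@ey,P[:,2]]*1000
    def st(nm,x0,x1,y0,y1,z0,z1):
        s=L[(L[:,0]>x0)&(L[:,0]<x1)&(L[:,1]>y0)&(L[:,1]<y1)&(L[:,2]>z0)&(L[:,2]<z1)]
        if len(s): print(n,nm,len(s),'pct2',np.percentile(s,2,0).round(1),'med',np.median(s,0).round(1),'98',np.percentile(s,98,0).round(1))
    st('vs',-35,35,-90,-50,42,52); st('vc',-35,22,50,95,42,52)
    st('anvil',-15,15,-112,-86,38,56); st('handle',45,80,55,90,90,142); st('arm',15,60,50,95,70,108); st('post',-20,20,-145,-118,30,90)
    # rack frame
    b=np.radians(12.4); e=np.array([np.cos(b),np.sin(b)]); m=np.array([-e[1],e[0]]); C=np.array([.5034,.3450]); q=P[:,:2]-C
    L=np.c_[q@m,q@e,P[:,2]]*1000
    st('rubber',-14,14,-35,35,42,58); st('rubberlen',-6,6,-60,60,48,58); st('gear',-18,18,85,125,35,62); st('journals',-8,8,-110,-50,40,50)
```

```text
top vs 52 pct2 [-19.1 -81.1  42.3] med [  9.1 -74.7  46.3] 98 [ 23.9 -65.7  50.9]
top vc 49 pct2 [-19.1  62.4  42.3] med [-5.4 70.3 45.9] 98 [21.3 78.  50.6]
top anvil 15 pct2 [  -4.  -110.3   41.6] med [   2.1 -103.6   48.9] 98 [   6.7 -100.    54.4]
top handle 46 pct2 [46.3 64.8 98.4] med [ 59.1  71.2 132.3] 98 [ 70.5  78.  138.8]
top arm 37 pct2 [28.3 64.1 84.5] med [39.5 71.1 98.9] 98 [ 57.6  76.3 107.9]
top post 78 pct2 [ -12.5 -138.5   32.5] med [   1.5 -128.1   59.3] 98 [  16.  -119.1   78.8]
top rubber 184 pct2 [-11.1 -33.9  42.7] med [-0.8 -0.  49.8] 98 [12.  32.8 56. ]
top rubberlen 116 pct2 [ -5.7 -47.5  48.4] med [ 0.3 -4.1 51.7] 98 [ 5.7 42.5 56.7]
top gear 54 pct2 [-14.3  85.4  39.6] med [-1.3 97.  49.4] 98 [ 12.5 105.2  56.7]
top journals 66 pct2 [ -5.2 -98.7  40.1] med [ -0.2 -74.5  43.9] 98 [  5.8 -51.   48.7]
scene vs 30 pct2 [-18.4 -83.7  42.6] med [ -2.6 -72.7  45.3] 98 [ 28.7 -62.4  48.7]
scene vc 25 pct2 [-20.1  60.4  42.4] med [-5.6 71.9 45.7] 98 [21.3 80.7 49.4]
scene anvil 13 pct2 [  -4.6 -106.    38.4] med [   4.4 -102.1   44.6] 98 [ 11.6 -95.9  52.3]
scene handle 71 pct2 [47.4 64.6 93.6] med [ 67.7  74.6 110.2] 98 [ 75.1  80.2 135.6]
scene arm 45 pct2 [31.1 67.4 71.1] med [48.3 73.8 94.5] 98 [ 58.1  77.6 103.6]
scene post 78 pct2 [ -12.4 -139.5   31.3] med [   7.7 -127.9   52.3] 98 [  19.4 -118.4   77.4]
scene rubber 128 pct2 [ -7.8 -34.1  42.8] med [ 4.9  0.1 49.4] 98 [13.2 33.6 54.6]
scene rubberlen 78 pct2 [ -5.7 -44.6  48.2] med [ 1.8  6.5 51. ] 98 [ 5.8 48.3 54.9]
scene gear 71 pct2 [-12.7  86.5  36.1] med [  3.8 105.   45.2] 98 [ 16.3 108.7  54.6]
scene journals 35 pct2 [ -6.8 -97.4  40.6] med [  2.2 -73.   43.1] 98 [  7.1 -54.7  47.7]
```

Run:
```python
from h import *
C=[.5034,.3450]; O=[.5132,-.044]
for y0,y1 in((12.4,101),(192.4,281),(-167.6,-79)):
    r=lambda y:[np.pi,0,np.radians(y)]
    print(y0,[None if q is None else np.round(q,2) for q in(robot.inverse_kinematics([*C,.2],r(y0)),robot.inverse_kinematics([*C,.032],r(y0)),robot.inverse_kinematics([*O,.15],r(y1)),robot.inverse_kinematics([*O,.036],r(y1)))])
```

```text
12.4 [array([-1.07,  0.4 ,  0.54,  1.73, -0.23,  1.08, -1.81]), array([-1.01,  0.6 ,  0.47,  1.86, -0.38,  0.77, -1.69]), array([-0.41,  0.29,  0.5 ,  2.  , -0.18,  0.9 ,  0.38]), array([-0.31,  0.46,  0.39,  2.08, -0.28,  0.65,  0.47])]
192.4 [array([-0.59,  0.37, -0.1 ,  1.7 ,  0.04,  1.07,  1.08]), array([-0.58,  0.56, -0.12,  1.84,  0.09,  0.75,  1.04]), array([-0.85,  0.46,  1.12,  2.01, -0.5 ,  0.98, -2.42]), array([-0.78,  0.72,  1.11,  2.1 , -0.87,  0.88, -2.1 ])]
-167.6 [array([-0.59,  0.37, -0.1 ,  1.7 ,  0.04,  1.07,  1.08]), array([-0.58,  0.56, -0.12,  1.84,  0.09,  0.75,  1.04]), array([-0.85,  0.46,  1.12,  2.01, -0.5 ,  0.98, -2.42]), array([-0.78,  0.72,  1.11,  2.1 , -0.87,  0.88, -2.1 ])]
```

Run:
```python
from h import *
r=[np.pi,0,np.radians(12.4)]
robot.goto([.5034,.3450,.16],r); robot.grip(.75,40)
print(robot.sense()['t'])
hit=robot.move_straight([.5034,.3450,.032],vel=.08,contact_N=8)
s=robot.sense();print(hit,s['t'],s['tcp_pos'],s['wrist_force'])
if not hit:
    robot.grip(0,40); s=robot.sense();print(s['t'],s['opening'],s['gripper_force'],s['wrist_force'])
    robot.move_straight([.5034,.3450,.16],vel=.1); s=robot.sense();print(s['t'],s['opening'],s['wrist_force'],s['torque'])
    f=snap('scene'); cv2.imwrite('pics/lift.png',cv2.resize(f['image'][160:300,220:400,::-1],None,fx=4,fy=4,interpolation=cv2.INTER_CUBIC))
```

```text
1.9583
False 3.7083 [0.50373477 0.34522642 0.03249948] [ 0.04995769 -0.38495697  0.93045868]
4.3333 0.0003532729729656909 0.0 [ 1.01417956 -0.49644791  0.16061564]
5.7667 0.0011701082828345368 [-0.28957011 -0.20047827  0.08490701] [ 0.03944632  0.03158475 -0.04289942]
```

View pics/lift.png

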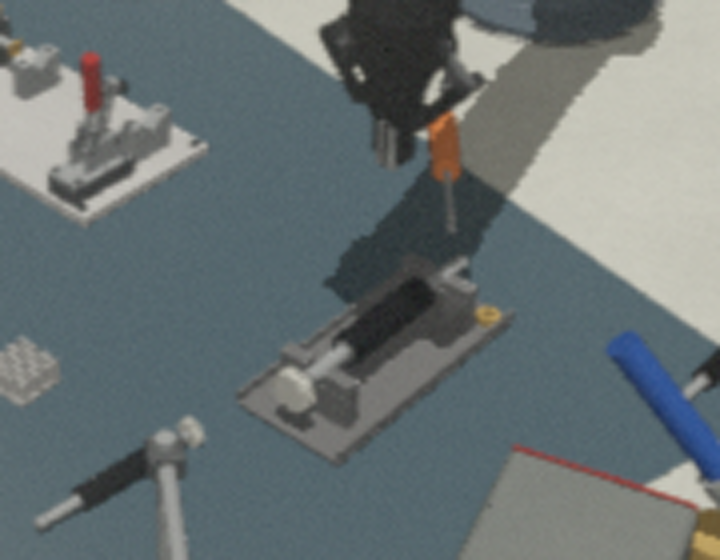

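The fingers shut on nothing and the roller is still in the rack. I'll compare where the gripper appears in the image with where it should be.

Run:
```python
from h import *
f=dict(np.load('scene.npz')); s=robot.sense(); print(s['tcp_pos'],s['tcp_rot'],s['joint_pos'])
for X in([.5034,.345,.053],[.5034,.345,.149],[.5034,.345,.16]):
    u,v=proj(f,X); print(X,(u-220)*4,(v-160)*4)
c=lambda x,y:world(f,(x+.5)/4-.5+220,(y+.5)/4-.5+160)
print('rubber top',c(388,312),'tip',c(382,155),c(402,150), c(390,140))
P=np.load('topP.npy'); g=snap('top'); print(proj(g,[.5034,.345,.16]),proj(g,s['tcp_pos']))
cv2.imwrite('pics/t2.png',cv2.resize(g['image'][130:250,110:230,::-1],None,fx=5,fy=5,interpolation=cv2.INTER_CUBIC))
```

```text
[0.50299341 0.34474874 0.15923341] [3.14082688e+00 1.28919819e-03 2.16389897e-01] [-1.06324083  0.44179406  0.53244835  1.77113027 -0.26044723  1.00071685
 -1.78505257]
[0.5034, 0.345, 0.053] 382.1065039125217 304.0571421672496
[0.5034, 0.345, 0.149] 388.8623461134471 199.16641261047664
[0.5034, 0.345, 0.16] 389.6716119280147 186.60180864685447
rubber top [0.50617415 0.35329095 0.05381012] tip [0.5141321  0.34531136 0.19299656] [0.50473203 0.35501885 0.19893212] [0.51146444 0.34959516 0.2069427 ]
(np.float64(158.82301006508925), np.float64(198.35131902728818)) (np.float64(158.98018147257915), np.float64(198.52298333441055))
```

View pics/t2.png

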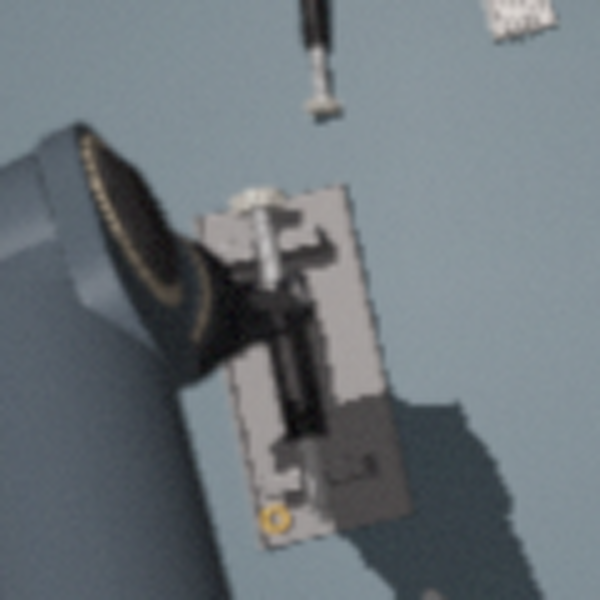

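The scene view puts the shut fingertips near z = 0.178 (crop row 168), but the stated TCP height and nose length imply 0.148. The tool is therefore about 30 mm shorter than given, so the fingers closed just above the roller. I'll measure the offset with a gentle touch on free bench.

Run:
```python
from h import *
r=[np.pi,0,np.radians(12.4)]
f=dict(np.load('top.npz')); print(world(f,224,192),f['image'][192,224])
robot.goto([.5,.2,.06],r)
robot.sleep(.2)
try: hit=robot.move_straight([.5,.2,-.03],vel=.03,contact_N=3)
except robot.IKError as e: print('IK',e); hit=robot.move_straight([.5,.2,-.015],vel=.03,contact_N=3)
s=robot.sense();print(hit,s['t'],s['tcp_pos'],s['wrist_force'])
robot.move_straight([.5,.2,.05],vel=.15)
print(robot.sense()['t'],robot.sense()['wrist_force'])
```

```text
[ 0.53606578  0.17882296 -0.00285839] [135 149 155]
True 9.2667 [ 0.50003796  0.20005387 -0.02418369] [-1.60480599  0.5553106   4.81012146]
9.9167 [-0.28517202 -0.90493664  0.00564637]
```

The shut tips touch the bench at TCP z = −0.024, so the true tips are 24 mm above the nominal TCP, an offset of 35 mm. I'll retry with that correction.

Run:
```python
from h import *
r=[np.pi,0,np.radians(12.4)]; x,y=.5034,.3450
robot.goto([x,y,.075],r); robot.grip(.75,40)
hit=robot.move_straight([x,y,-.005],vel=.06,contact_N=8)
s=robot.sense();print(hit,s['t'],s['tcp_pos'],s['wrist_force'])
if not hit:
    robot.grip(0,40); s=robot.sense();print(s['t'],s['opening'],s['gripper_force'],s['wrist_force'])
    if s['opening']>.1:
        robot.move_straight([x,y,.09],vel=.1); robot.sleep(.2);s=robot.sense();print(s['t'],s['opening'],s['gripper_force'],s['wrist_force'],s['torque'])
        f=snap('scene'); cv2.imwrite('pics/lift2.png',cv2.resize(f['image'][160:300,220:400,::-1],None,fx=4,fy=4,interpolation=cv2.INTER_CUBIC))
```

```text
False 12.6667 [ 0.50368173  0.34522414 -0.00457656] [ 1.03086279 -0.64142435  0.6609404 ]
13.1 0.29027260104720887 39.09789204597473 [-1.24041691 -0.99031155  2.70949165]
14.4 0.2914399868310377 39.35098707675934 [ 0.77571091 -0.486188   -2.26220678] [ 0.02899962 -0.04785947  0.0347876 ]
```

View pics/lift2.png

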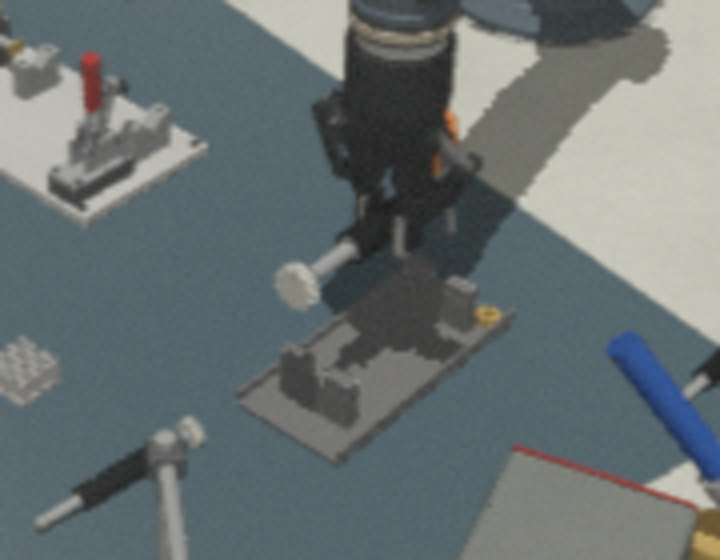

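The roller is held level, with its gear at (297,283) and the rack empty behind it. Next I carry it over the fixture and lower it.

```bash
cat >> h.py <<'E'
A=np.radians(11.0); O=np.array([.5132,-.0440]); ex=np.array([np.cos(A),np.sin(A)]); ey=np.array([-ex[1],ex[0]])
def fx(x,y,z): return [*(O+x*ex+y*ey),z]
def loc(p): q=np.asarray(p[:2])-O; return np.round([q@ex*1e3,q@ey*1e3,p[2]*1e3],2)
E
python3 - <<'E'
from h import *
r=[np.pi,0,np.radians(101)]
s=robot.sense(); robot.move_straight([*s['tcp_pos'][:2],.17],vel=.2)
robot.goto(fx(0,.012,.17),r)
robot.move_straight(fx(0,.012,.05),vel=.12)
robot.sleep(.2); s=robot.sense(); print(s['t'],loc(s['tcp_pos']),s['tcp_rot'],s['wrist_force'])
f=snap('top');a=cv2.resize(f['image'][140:222,250:352,::-1],None,fx=4.7,fy=4.7,interpolation=cv2.INTER_CUBIC)
f=snap('scene');b=cv2.resize(f['image'][150:230,170:290,::-1],(578,385),interpolation=cv2.INTER_CUBIC)
a=cv2.resize(a,(380,305)); o=np.zeros((385,800,3),np.uint8); o[:305,:380]=a; o[:,380:]=b[:,:420]
cv2.imwrite('pics/ab.png',o)
E
```

```text
18.1583 [ 0.46 11.94 50.63] [3.14023787e+00 3.43507937e-05 1.76281045e+00] [ 0.36065208 -1.28947065 -2.27537468]
```

View pics/ab.png

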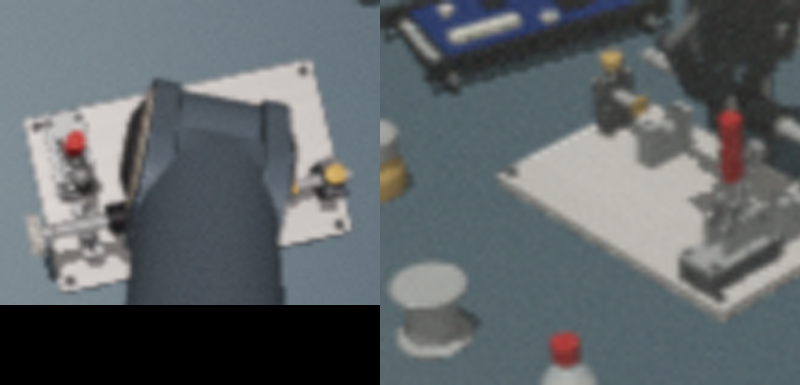

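The top view shows the gear on the clamp side (35,233), the journal over the clamp V, and the plain end short of the anvil. Lowering now.

Run:
```python
from h import *
f=dict(np.load('top.npz')); print('journal',loc(world(f,250+75/380*102,140+228/305*82,.1)),'gear',loc(world(f,250+35/380*102,140+233/305*82,.11)))
robot.move_straight(fx(0,.012,.022),vel=.08); robot.sleep(.15)
s=robot.sense(); print(loc(s['tcp_pos']),s['wrist_force'],s['torque'])
hit=robot.move_straight(fx(0,.012,-.006),vel=.012,contact_N=2)
s=robot.sense(); print(hit,s['t'],loc(s['tcp_pos']),s['wrist_force'],s['torque'])
robot.sleep(.2); s=robot.sense(); print(loc(s['tcp_pos']),s['wrist_force'],s['torque'],s['tcp_rot'])
```

```text
journal [ -1.92  83.   100.  ] gear [-9.0000e-02  1.1457e+02  1.1000e+02]
[ 0.41 11.84 22.38] [-0.19849043 -0.41619529 -2.46728255] [ 0.02882732 -0.01009809 -0.02052918]
True 20.5417 [ 0.34 11.99 -0.04] [0.60484345 0.65379612 2.2502297 ] [-0.05178378 -0.25950388 -0.00445038]
[ 0.32 12.01 -0.09] [1.48353269 1.07048654 3.42234708] [-0.00603688 -0.45823658 -0.03270168] [3.14124277e+00 2.63390597e-04 1.76297932e+00]
```

Contact came at TCP z ≈ 0, where the seat was predicted, with no moment about x, so both journals bear. I'll ease the small side load and then slide.

Run:
```python
from h import *
def rd(n):
    F=np.mean([robot.sense()['wrist_force']],0); s=robot.sense(); print(n,round(s['t'],2),loc(s['tcp_pos']),'Fx %.2f Fy %.2f Fz %.2f'%(*(F[:2]@np.c_[ex,ey]),F[2]),s['torque'].round(2)); return s
for x,z in((.0004,.0),(.0004,.0003),(.0008,.0003)):
    robot.move_straight(fx(x,.012,z),vel=.005); robot.sleep(.15); rd((x,z))
```

```text
(0.0004, 0.0) 21.39 [ 0.21 12.04 -0.08] Fx 0.75 Fy -0.31 Fz 2.95 [-0.01 -0.24  0.02]
(0.0004, 0.0003) 21.79 [ 0.14 12.06  0.03] Fx 1.83 Fy 0.27 Fz -1.76 [-0.1  -0.34 -0.  ]
(0.0008, 0.0003) 22.19 [ 0.16 12.16  0.05] Fx -0.12 Fy 0.33 Fz -2.84 [-0.07 -0.1   0.02]
```

```bash
cat >> h.py <<'E'
def rd(n):
    s=robot.sense(); F=s['wrist_force']; print(n,round(s['t'],2),loc(s['tcp_pos']),'Fx %.2f Fy %.2f Fz %.2f'%(*(F[:2]@np.c_[ex,ey]),F[2]),s['torque'].round(2)); return s
E
python3 - <<'E'
from h import *
robot.move_straight(fx(.0008,.012,.0),vel=.005); robot.sleep(.15); rd('down')
hit=robot.move_straight(fx(.0008,-.010,.0),vel=.008,contact_N=2.5)
rd(hit); robot.sleep(.2); rd('after')
E
```

```text
down 22.59 [ 0.32 12.21 -0.14] Fx -0.79 Fy 1.15 Fz -0.61 [-0.04  0.17  0.07]
True 23.5 [ 0.35  8.65 -0.24] Fx 0.28 Fy -0.44 Fz 2.90 [-0.22 -0.12  0.03]
after 23.7 [ 0.31  8.64 -0.26] Fx 1.81 Fy -2.72 Fz 5.14 [-0.55 -0.51  0.1 ]
```

Run:
```python
from h import *
robot.move_straight(fx(.0008,.0085,.0004),vel=.01); robot.sleep(.15); s=rd('up')
y=.0085;z=.0004
while y>-.010:
    y-=.0015
    hit=robot.move_straight(fx(.0008,y,z),vel=.01,contact_N=3.); s=rd((round(y,4),round(z,5),hit))
    F=s['wrist_force']; Fy=F[:2]@ey
    if Fy>2.2: break
    if F[2]>1.5: z+=.00015
    if F[2]<-1.5: z-=.0001
    if abs(F[2])>6 or s['t']>31: break
robot.sleep(.2); rd('end')
```

```text
up 24.34 [ 0.02  9.   -0.04] Fx 0.49 Fy -0.41 Fz -2.11 [-0.04 -0.02  0.03]
(0.007, 0.0004, False) 24.64 [0.34 7.07 0.22] Fx -1.05 Fy -0.19 Fz -3.43 [0.02 0.07 0.05]
(0.0055, 0.0003, False) 24.94 [0.55 5.39 0.25] Fx -1.10 Fy 0.39 Fz -2.71 [-0.07  0.13 -0.03]
(0.004, 0.0002, False) 25.24 [0.49 4.06 0.17] Fx -1.44 Fy -0.52 Fz -1.07 [ 0.06  0.35 -0.04]
(0.0025, 0.0002, False) 25.54 [0.5  2.53 0.15] Fx -2.03 Fy 1.01 Fz -0.18 [0.12 0.38 0.02]
(0.001, 0.0002, False) 25.84 [0.5  1.05 0.14] Fx -2.48 Fy 1.76 Fz -0.94 [0.29 0.59 0.04]
(-0.0005, 0.0002, False) 26.14 [ 0.56 -0.48  0.17] Fx -2.32 Fy 2.93 Fz 0.58 [0.31 0.72 0.02]
end 26.34 [ 0.57 -0.49  0.15] Fx -2.88 Fy 1.92 Fz 0.55 [0.33 0.77 0.01]
```

Run:
```python
from h import *
robot.move_straight(fx(.0003,-.0005,.0003),vel=.01); robot.sleep(.2); s=rd('recentre'); f0=s['wrist_force'][:2]@ey
y=-.0005
for i in range(8):
    y-=.0006
    hit=robot.move_straight(fx(.0003,y,.0003),vel=.006,contact_N=3.); s=rd((round(y,4),hit))
    if s['wrist_force'][:2]@ey>3: break
robot.sleep(.2); rd('end')
```

```text
recentre 26.79 [ 0.71 -0.92  0.37] Fx -0.70 Fy 0.83 Fz -2.21 [0.02 0.26 0.02]
(-0.0011, False) 27.04 [ 0.67 -0.93  0.35] Fx -0.36 Fy 1.65 Fz -1.74 [ 0.35  0.15 -0.02]
(-0.0017, False) 27.29 [ 0.59 -0.88  0.29] Fx 1.07 Fy 4.64 Fz -1.60 [ 0.88  0.11 -0.04]
end 27.49 [ 0.56 -0.95  0.29] Fx 0.81 Fy 5.13 Fz -3.29 [1.01 0.11 0.03]
```

The stop is found: y stays put while Fy rises to 5 N. I'll ease to a light press, seat it, and release.

Run:
```python
from h import *
robot.move_straight(fx(.0003,-.0013,.0000),vel=.006); robot.sleep(.2); s=rd('seat')
F=s['wrist_force']; 
if F[2]<-1: robot.move_straight(fx(.0003,-.0013,-.0002),vel=.006); robot.sleep(.15); rd('seat2')
```

```text
seat 27.94 [ 0.57 -0.92  0.2 ] Fx -0.17 Fy 4.93 Fz -0.49 [0.96 0.22 0.02]
```

Run:
```python
from h import *
robot.move_straight(fx(.0003,-.0009,-.0001),vel=.006); robot.sleep(.2); s=rd('ease')
if s['wrist_force'][:2]@ey>1:
    robot.grip(.36); robot.sleep(.2); rd('part'); robot.grip(.7); robot.sleep(.3); rd('open')
    c=robot.sense()['tcp_pos']; robot.move_straight([c[0],c[1],.13],vel=.15)
    robot.goto(fx(-.10,.0,.22),[np.pi,0,np.radians(101)])
    rd('up')
    f=snap('top');a=cv2.resize(f['image'][150:222,250:352,::-1],(540,381),interpolation=cv2.INTER_CUBIC)
    f=snap('scene');b=cv2.resize(f['image'][155:220,190:275,::-1],(260,199),interpolation=cv2.INTER_CUBIC)
    o=np.zeros((381,800,3),np.uint8);o[:,:540]=a;o[:199,540:]=b;cv2.imwrite('pics/seat.png',o)
```

```text
ease 28.39 [ 0.58 -0.92  0.15] Fx -0.97 Fy 5.57 Fz 3.89 [0.81 0.3  0.06]
part 28.82 [ 0.23 -1.5  -0.15] Fx 0.37 Fy 1.07 Fz -0.69 [-0.   -0.05  0.02]
open 29.52 [ 0.32 -0.88 -0.09] Fx 0.60 Fy 0.08 Fz -0.37 [-0.01 -0.05  0.05]
up 31.13 [-99.66   0.38 219.59] Fx 0.97 Fy 0.79 Fz -0.31 [-0.01 -0.08  0.02]
```

View pics/seat.png

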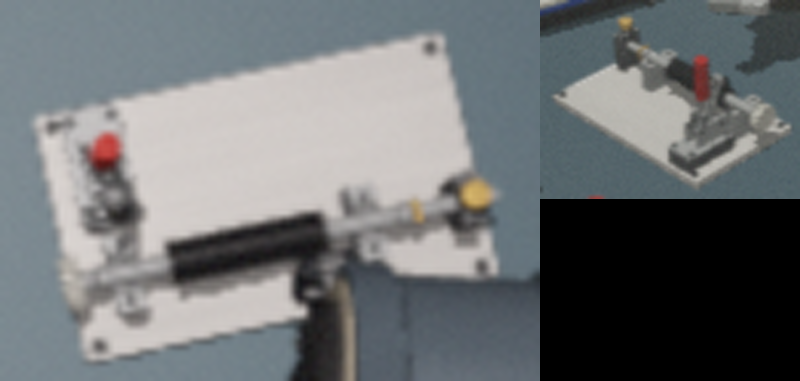

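The roller is seated in both Vs, with its plain end on the brass anvil (418,210) and the gear beyond the clamp block. Now I'll push the handle over along its arc with shut fingers.

```bash
cat > clamp.py <<'E'
from h import *
r=[np.pi,0,np.radians(101)]; w=.0135; Y=.072
robot.grip(0,40)
T=lambda x,z: fx(x,Y,z-.0242)
robot.goto(T(.026,.19),r); robot.move_straight(T(.026,.119),vel=.12); robot.sleep(.15); rd('start')
for d in np.r_[0:99:9]:
    p=np.radians(d); k=d/98
    pin=np.array([.062-.017*k,.056+.012*k]); c=pin+.062*np.array([np.sin(p),np.cos(p)])+.008*np.array([-np.cos(p),np.sin(p)])
    x=c[0]-w*(1-max(0,(k-.7)/.3)); z=c[1]
    hit=robot.move_straight(T(x,z),vel=.05,contact_N=25); rd((d,hit))
    if hit: break
else:
    hit=robot.move_straight(T(.104,.060),vel=.03,contact_N=14); rd(('press',hit)); robot.sleep(.2); rd('held')
E
python3 clamp.py
```

```text
start 33.38 [26.72 71.86 95.8 ] Fx -0.59 Fy -0.23 Fz 1.08 [ 0.02 -0.    0.01]
(np.int64(0), False) 33.83 [40.79 71.98 93.65] Fx 0.42 Fy 0.23 Fz -0.36 [-0.01 -0.02 -0.01]
(np.int64(9), False) 34.14 [49.19 71.97 95.45] Fx 0.26 Fy -0.18 Fz -1.30 [-0.02 -0.05 -0.04]
(np.int64(18), False) 34.46 [57.45 72.   95.46] Fx -0.50 Fy -0.48 Fz -0.03 [ 0.   -0.05 -0.04]
(np.int64(27), False) 34.77 [65.27 72.02 93.88] Fx -0.24 Fy -0.28 Fz -0.54 [-0.01  0.06 -0.  ]
(np.int64(36), False) 35.08 [72.54 72.07 90.86] Fx 0.35 Fy -0.34 Fz -0.26 [-0.01  0.02 -0.01]
(np.int64(45), False) 35.38 [79.05 72.07 86.5 ] Fx 0.35 Fy 0.45 Fz -0.88 [-0.01 -0.01  0.  ]
(np.int64(54), False) 35.69 [84.65 72.03 80.9 ] Fx 0.38 Fy -0.30 Fz -0.73 [ 0.02 -0.   -0.02]
(np.int64(63), False) 36.0 [89.33 72.04 74.33] Fx -0.40 Fy 0.08 Fz -0.60 [ 0.03 -0.01 -0.02]
(np.int64(72), False) 36.33 [94.21 72.01 67.  ] Fx 0.47 Fy 0.46 Fz -0.40 [0.04 0.03 0.02]
(np.int64(81), False) 36.67 [100.2   72.02  58.96] Fx -0.61 Fy 0.64 Fz 0.29 [ 0.04 -0.02  0.02]
(np.int64(90), False) 37.02 [104.57  72.09  50.34] Fx 0.77 Fy 0.92 Fz -0.04 [ 0.06  0.01 -0.01]
('press', True) 37.51 [105.16  71.89  38.65] Fx -3.19 Fy 0.40 Fz 13.46 [-0.04  0.84 -0.  ]
held 37.71 [105.16  71.88  39.04] Fx -2.96 Fy 0.72 Fz 12.55 [-0.06  0.78 -0.04]
```

Run:
```python
from h import *
robot.move_straight(fx(.105,.072,.14),vel=.15); robot.goto(fx(-.10,.25,.25),[np.pi,0,np.radians(101)])
rd('away')
f=snap('top');a=cv2.resize(f['image'][150:222,250:352,::-1],(500,353),interpolation=cv2.INTER_CUBIC)
f=snap('scene');b=cv2.resize(f['image'][150:225,190:280,::-1],(300,250),interpolation=cv2.INTER_CUBIC)
o=np.zeros((353,800,3),np.uint8);o[:,:500]=a;o[:250,500:]=b;cv2.imwrite('pics/lock.png',o)
im=f['image'].astype(int); m=(im[...,0]>120)&(im[...,1]<70)&(im[...,2]<70); m[:150]=0;m[225:]=0;m[:,:190]=0;m[:,280:]=0
for v,u in np.argwhere(m)[::6]: print(loc(world(f,u,v)),end=' ')
```

```text
away 39.67 [-99.42 249.53 249.65] Fx 0.01 Fy -0.10 Fz 0.03 [0.05 0.02 0.02]
[90.11 74.63 70.37] [97.16 72.16 64.68] [99.23 79.33 65.12] [114.32  71.14  60.76] [115.67  77.52  60.52] [262.97 120.54  82.52] [262.49 129.47  83.23] [263.96 136.    83.77]
```

View pics/lock.png

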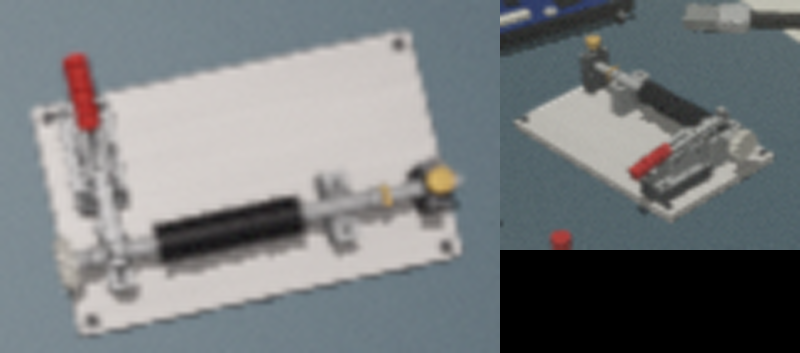

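The picture shows the handle lying along +x (red, 80,90), with the arm down on the journal over the clamp V. The plain end is on the anvil (385,195) and the robot is clear of everything.

```bash
python3 -c "
from plant import robot
print(robot.close_job())"
```

```text
the job is handed in; nothing more can be done
None
```

The job is handed in: the roller was lowered into both Vs, slid against the stop and released, then the clamp was pushed over and down; the last picture shows its arm on the journal and the robot clear, about 40 s in.

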